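Lock the rotary switch in its fixture and seat its keyed shaft

ROBOT

A 6-joint arm with a two-finger parallel gripper is mounted at the origin on the work surface. World frame = base frame: x ahead of the robot, y to its left, z up, the work surface at z = 0. Lengths are in mm, angles in rad, forces in N, time in s.
With the tool pointing down it reaches from about 350 to 975 mm from the base axis. Payload 7.1 kg.
Tool frame: the origin (TCP) lies midway between the tips of the shut fingers; the grasp point (between the pads) lies ctrl.grip_point_offset behind it (ctrl.grip_point_offset is the distance from the TCP to the grasp point, in mm); z points along the fingers, y is the line along which they close (so a half turn about z gives the same grasp; the last joint's range is limited). The gripper opens to 88 mm and grips with 3 to 60 N. Pads are 20 mm wide; open, the fingers measure 115 mm over their backs; the gripper's body (75 mm by 178 mm) begins 61 mm behind the grasp point.
Start: joints at [1.153, 0.423, 1.63, -0, 1.089, -0.019], TCP at [242.663, 575.951, 222.675] pointing down, gripper open.
Joint ranges: [-3, 3], [-0.9, 2.11], [0.09, 2.58], [-1.31, 4.45], [0.11, 2.69], [-2.54, 2.54]. Speed limits (rad/s): [2.39, 2.39, 3.01, 3.14, 3.14, 3.14].

INTERFACE

Orientations are given as a rotation vector (axis times angle).
In Python, from workcell import ctrl, get_image, close_job, finder gives the robot as it stands.
- The arm moves only by the tool servo_tool, never from a script. Its argument "deltas" is a list of rows, each a list of 2 entries, a list of its own where there are three numbers: the shift along the tool's x, y, z in mm, then the turn, a rotation vector about the tool's x, y, z in rad. A call has 1 to 5 rows; each row is the pose to reach, as a shift and turn from the pose commanded when the call began, along the tool's axes at that moment; what a row does not reach only later rows make up. A row lasts 1/12 s, in which the tool goes at most 41.7 mm and 7.16 degrees, less where a joint would pass 70% of its speed; a pose out of reach is approached as far as the arm can. A call with a gripper value outside its range is refused whole. "grip" is the closure, from -1 (fully open) to 1 (shut), so that 0 is half open, set as the call begins (left out, the last holds). The fingers move at their own pace and stop on an object; the grip force is fixed at half the most. Time passes only in rows, so rows that repeat a pose let the fingers close. It gives the time, the measured TCP pose, the force, the opening and the grip force at its end, in the units of the state.
- ctrl.get_obs(): the state, without advancing time (a new reading comes with each control period).
- get_image(name): name is "scene" or "top"; returns a dict with "frame" (400x640x3 uint8, blue, green, red), "depth" (400x640 float32, mm along the optical axis (not along the pixel's ray), 0 where there is no reading), "K" (3x3 intrinsics, pixels), "pose" (4x4, takes a point from camera to world coordinates). Camera axes: x right, y down, z forward; pixel columns grow to the right and rows downward; lengths in mm; the calibration is good to about 2 mm. A picture is of the moment at which its call begins.
- close_job(): hands the job in; it is judged then, once.
Trained networks look in a picture, given as the dict that the camera call returned (one of the last four; its "shot" number tells which), for a name from the list of things; names that differ only in an ending like _2 or _b are one class to them, and where a whole thing is asked for, a point or a joint stands for the part that bears it (a point fixed in the world has none). Each returns a list of dicts, best first, with "score" (0 to 1); they miss things now and then, are a little off and sometimes report something else, mostly with a low value. They report only what shows in the picture. A call takes as long as a camera call. They do not tell look-alikes from the thing itself.
- finder.search_frame(query, picture): "rect" ([centre column, centre row, width, height] as shares, 0 to 1, of the picture: columns of its width, rows of its height, round what is visible of it).
- finder.silhouettes(query, picture): "mask" (400x640 bool, what is visible of it) and "rect" ([centre column, centre row, width, height] as shares, 0 to 1, of the picture: columns of its width, rows of its height, round what is visible of it).
The state is a dict: "t": time; "qpos": joint angles; "qvel": joint speeds; "joint_torque": joint torques, N m; "ee_pos": TCP position; "orientation": TCP orientation; "ft_force": force on the tool from outside, world axes, zero at the start; "moment": the same for the moment, N m; "width": finger opening in mm; "grasp_force": force on a finger pad.
Only numpy, scipy, OpenCV 4.12 (cv2) and the standard library are available. Lean on these libraries where they do the work, as an engineer would, in place of code of your own. Each camera call takes 0.05 s, during which the arm holds its last target. There are 200 camera calls.

TASK

Swing the keeper bar of the assembly fixture shut until it clicks into its detent, so that the round switch is locked down. Then take the keyed shaft by its black pointer handle out of the kit stand and push it into the switch's hub, turning it until the key slips into the keyway, and keep pushing until it is fully home, with the sprung cup in the bottom of the bore pressed right down. Finish while still holding the shaft pressed down there with the gripper, the keeper still shut, and leave the screwdriver, the contactor and the screw bin where they are.

Things in the scene. Friction and masses are not known exactly. Their poses are not given: they have to be found in the camera images.
- fixture: Fixed assembly fixture: aluminium plate 180 x 130 x 12 mm. Origin at the centre of its underside, on the bench (z = 0); x along the 180 mm side, z up. The switch stands on its middle. The keeper bar is pivoted near the corner at +x, +y; shut, it lies along the plate's x at y = +42 mm, over the switch's flange.
- keeper (a joint): Angle (rad) of the keeper, a steel bar 147 x 12 x 10 mm, 22 to 32 mm above the bench. 0 = shut on a stop, pointing from the pivot along the fixture's -x; up to 1.8 = open, free end swung towards the fixture's +y. Starts at 0.8 to 1.4, stays where left. From 0.23 down it rides over a sprung ball (8 N at the knob); below about 0.05 the ball pops up behind it and holds it shut (8 N to reopen).
- keeper_knob (a point): Centre of the top of the upright round knob on the keeper's free end: black, 16 mm across, 35 mm high, top 67 mm above the bench, 125 mm from the pivot axis.
- keeper_pivot (a point): Point on the keeper's vertical pivot axis, 32 mm above the bench (the top face of the bar).
- switch: Round grey rotary switch, fixed on the fixture: flange 96 mm across and 8 mm high, barrel 60 mm across, top 50 mm above the flange's underside. Origin at the centre of the flange's underside (12 mm above the bench); z up, its x axis points to the side on which the bore's keyway lies. A short white line on the top face continues the keyway outwards.
- hub_mouth (a point): Centre of the bore's mouth in the switch's top face, 62 mm above the bench; x towards the keyway. Bore 22.4 mm across; one keyway, 8.5 mm wide, reaches 19 mm out from the axis; both open at the top. A sprung brass cup lies 36 mm down. With the key off the keyway the shaft stops 14 mm down.
- hub_spring (a joint): How far the brass cup in the bottom of the bore is pressed down, m: 0 = up, 0.008 = bottomed on a hard stop. Starting to press it takes 4 N, bottoming it 12 N; it pushes the shaft back up when the push is let off.
- shaft: Loose steel shaft, about 160 g, 20 mm across, foot chamfered 3 mm. Origin at the foot's centre; z up along it, x towards its key. Key 6 mm wide, out to 17 mm from the axis, 14 to 34 mm above the foot. Handle: black bar 16 mm thick (along y), 62 to 86 mm above the foot, from x = -24 mm to a pointed nose at +38 mm, on the key's side. Starts upright in the stand.
- stand: Grey kit stand, fixed: block 110 x 80 x 30 mm, origin at the centre of its underside. The shaft stands in its middle hole, 23 mm across and 13 mm deep, foot 17 mm above the bench; a small empty hole lies at each side.
- screwdriver: Loose black screwdriver, 170 mm long, lying on the bench beyond the fixture: leave it alone.
- contactor: Loose black contactor, a block 60 x 45 x 62 mm with two brass studs: leave it alone.
- screw_bin: Loose grey open bin of screws, 90 x 110 x 45 mm, left of the fixture: leave it alone.
Mind the look-alikes: they are no part of the job. Of the things like the fixture, leave any that is turquoise or yellow; of the rest the larger one is meant.

How it is judged (in metres and radians):
On the way, in this order (a step that is already met when the one before it is completed fails the run):
1. the keeper bar is shut in its detent (value of joint keeper below 0.04 rad), for 0.2 s.
2. the shaft is in the hub with its key in the keyway, pressing the spring cup down (z of shaft in the frame of hub_mouth below -0.038 m and horizontal distance between shaft and hub_mouth below 0.004 m and value of joint hub_spring above 0.004 m and value of joint keeper below 0.04 rad), for 0.2 s.
At the end, for the whole second after the job is handed in: The keeper is shut (within 0.04 rad); the shaft stands in the hub, key in the keyway, its foot more than 38 mm below the hub's mouth, and the gripper still holds it (more than 3 N of contact) and presses the spring cup down by more than 4 of its 8 mm, at rest (all of step 2 and angle between the x axis of shaft and the x axis of hub_mouth, either way round below 0.2 rad and angle between shaft's own z axis and vertical below 0.12 rad and contact force between the fingers and shaft above 3 N and linear speed of shaft below 0.02 m/s); the arm keeps its last pose, push and grip.
It fails at once if the screwdriver, the contactor or the screw bin was moved more than 30 mm (distance of any of screwdriver, contactor, screw_bin from where it was at the start of the episode above 0.03 m).
It also fails if it takes over 56 s, if anything falls off the work surface, if the arm or the gripper's body presses on something with over 40 N, if the wrist force passes 120 N, or if a joint passes its speed limit or range.

## Working session

There is one attempt and no reset: what is moved stays moved. The work goes in short steps, Python scripts to look and compute and a tool call to move; the robot and the scene stay as the last step left them, time stands still between calls to the robot, and variables do not carry over. Pictures are saved under pics/ and viewed, at most 10 in all, crops included, and the job is handed in when it is done.

Besides the shell and the picture viewer there is one more tool, called after "Request:" in YAML: its name, and indented under it one key for each argument. servo_tool: Moves the arm, as the interface text tells. Its arguments: {"type":"object","properties":{"deltas":{"type":"array","items":{"type":"array"}},"grip":{"type":"number"}},"required":["deltas"]}

```bash
ls; mkdir -p pics; cat > h.py <<'E'
import numpy as np,cv2
from workcell import ctrl,get_image,close_job,finder
def world(p,u,v,z=None):
    K=p["K"];T=np.array(p["pose"])
    r=np.array([(u-K[0][2])/K[0][0],(v-K[1][2])/K[1][1],1.])
    if z is None: return T[:3,:3]@(r*p["depth"][int(v),int(u)])+T[:3,3]
    d=T[:3,:3]@r; return T[:3,3]+d*(z-T[2,3])/d[2]
def pts(p,mask):
    v,u=np.nonzero(mask&(p["depth"]>0)); K=p["K"];T=np.array(p["pose"]);d=p["depth"][v,u]
    return (T[:3,:3]@np.array([(u-K[0][2])/K[0][0]*d,(v-K[1][2])/K[1][1]*d,d])).T+T[:3,3]
E
python3 - <<'E'
from h import *
print(ctrl.get_obs(), ctrl.grip_point_offset)
for n in ["top","scene"]:
    p=get_image(n);cv2.imwrite(f"pics/{n}0.png",p["frame"]);print(n,np.round(p["pose"],3).tolist(),p["K"])
    for q in ["fixture","keeper","keeper_knob","switch","shaft","stand","hub_mouth"]:
        try:
            for r in finder.silhouettes(q,p)[:3]:
                P=pts(p,r["mask"]);print(q,round(r["score"],2),np.round(np.array(r["rect"])*[640,400,640,400]),np.round(np.median(P,0)),np.round(P.max(0)),np.round(P.min(0)))
        except Exception as e: print(q,e)
E
```

```text
pics
{'t': 0.0, 'qpos': array([ 1.15295190e+00,  4.23864902e-01,  1.63068658e+00, -2.09925465e-05,
        1.08862122e+00, -1.89795210e-02]), 'qvel': array([-0.00146857,  0.00105941, -0.00146933,  0.00148338,  0.00012851,
        0.00012385]), 'joint_torque': array([-1.28651944e-03, -5.44629264e+01, -2.73672098e+01,  6.44226861e-02,
        2.27635325e-02, -1.31089487e-04]), 'ee_pos': array([242.47280937, 575.43398097, 221.88803391]), 'orientation': array([-6.22311124e-01, -3.07900802e+00,  2.42904258e-03]), 'ft_force': array([0.01960262, 0.28462946, 0.68466734]), 'moment': array([ 0.01813223,  0.02487509, -0.01910026]), 'grasp_force': 0.0, 'width': 88.25540784034041} 18.700000000000003
top [[-0.117, -0.972, 0.203, 350.217], [-0.993, 0.116, -0.019, 99.22], [-0.006, -0.204, -0.979, 1138.03], [0.0, 0.0, 0.0, 1.0]] [[431.19585602   0.         324.98894108]
 [  0.         431.19585602 199.11351407]
 [  0.           0.           1.        ]]
fixture 0.94 [340. 218.  84.  72.] [534.  18.  13.] [631. 155.  73.] [431. -74.  -5.]
fixture 0.93 [418. 281.  45.  57.] [ 342. -131.    9.] [406. -8
[... 1809 characters left out ...]
3.  15.  38.] [765. -64.  21.] [817. -38.  46.] [707. -81.  -3.]
keeper_knob 0.63 [209. 184.  16.  29.] [ 324. -105.   24.] [390. -98.  47.] [ 296. -111.   18.]
keeper_knob 0.58 [308. 208.  35.  44.] [560.  96.  32.] [605. 153.  71.] [525.  25.  -5.]
switch 0.86 [274. 214.  32.  31.] [543.  -2.  32.] [576.  51.  67.] [475. -44.  10.]
shaft 0.65 [168. 229.  16.  31.] [ 487. -262.  100.] [ 516. -247.  107.] [ 352. -271.   -2.]
shaft 0.6 [176. 242.  39.  41.] [ 502. -267.   29.] [ 539. -213.   35.] [ 417. -310.   -2.]
stand 0.9 [176. 242.  42.  44.] [ 497. -265.   29.] [ 539. -209.  104.] [ 387. -311.   -4.]
hub_mouth 0.57 [276. 214.  38.  34.] [544.  -2.  31.] [576.  54.  67.] [486. -44.   9.]
```

```bash
python3 - <<'E'
import cv2
a=cv2.imread("pics/top0.png")
cv2.imwrite("pics/c1.png",cv2.resize(a[100:330,220:500],(730,600),interpolation=2))
E
```

```text
(no output)
```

View pics/c1.png

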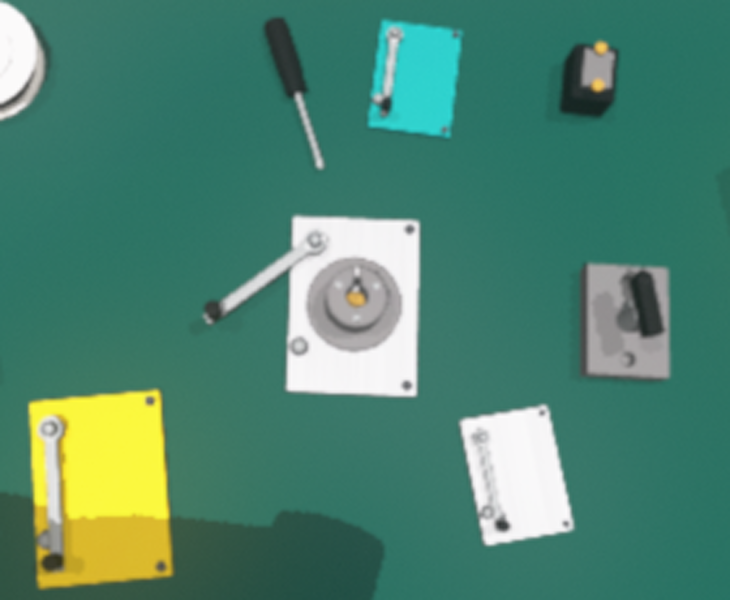

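View pics/scene0.png

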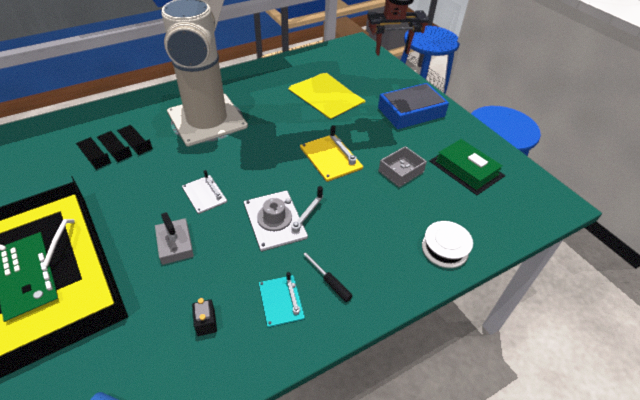

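The white fixture at scene (275,218), which carries the switch, is the one I want. Its keeper points to the lower left with the knob at top-crop (212,309), and the keyway points up the image (about world +x). The shaft's handle is in the stand at crop (645,305). Next I'll measure the details.

```bash
cat > m.py <<'E'
from h import *
def cloud(n):
    p=get_image(n);m=np.ones((400,640),bool);v,u=np.nonzero(p["depth"]>0)
    return p,pts(p,m),p["frame"][v,u].astype(int)
def box(P,c,x0,x1,y0,y1,z0,z1): return P[(P[:,0]>x0)&(P[:,0]<x1)&(P[:,1]>y0)&(P[:,1]<y1)&(P[:,2]>z0)&(P[:,2]<z1)]
E
python3 - <<'E'
from m import *
for n in ["top","scene"]:
    p,P,c=cloud(n)
    w=(P[:,2]>8)&(P[:,2]<16)&(P[:,0]>420)&(P[:,0]<650)&(P[:,1]>-70)&(P[:,1]<100)&(c.min(1)>130)
    print(n,"plate",w.sum(),cv2.minAreaRect(P[w,:2].astype(np.float32)))
    b=box(P,c,450,620,-60,80,57,68); print("swtop",len(b),b.mean(0),cv2.minEnclosingCircle(b[:,:2].astype(np.float32)) if len(b) else 0)
    k=box(P,c,500,640,50,170,45,80); print("knob",len(k),np.round(k.min(0)),np.round(k.max(0)),np.round(k[k[:,2]>60].mean(0)))
    k=box(P,c,500,640,30,170,27,40); print("bar",len(k),cv2.minAreaRect(k[:,:2].astype(np.float32)))
    s=box(P,c,400,560,-320,-180,95,112); print("handle",len(s),s.mean(0),cv2.minAreaRect(s[:,:2].astype(np.float32)),cv2.boxPoints(cv2.minAreaRect(s[:,:2].astype(np.float32))).tolist())
    s=box(P,c,400,560,-320,-180,25,34); print("stand",cv2.minAreaRect(s[:,:2].astype(np.float32)))
    s=box(P,c,400,560,-320,-180,38,76); print("stem",len(s),np.round(s.mean(0)),np.round(s.min(0)),np.round(s.max(0)))
E
python3 - <<'E'
import cv2
a=cv2.imread("pics/top0.png");b=cv2.imread("pics/scene0.png")
x=[cv2.resize(i,(400,300),interpolation=2) for i in (a[195:243,325:389],a[195:243,435:499],b[187:247,235:315],b[205:265,135:215])]
cv2.imwrite("pics/c2.png",cv2.vconcat([cv2.hconcat(x[:2]),cv2.hconcat(x[2:])]))
E
```

```text
top plate 1939 ((527.66015625, 5.2150115966796875), (129.58287048339844, 180.1553497314453), 80.9527587890625)
swtop 368 [526.25395881   5.83080782  62.4012782 ] ((527.3086547851562, 6.038492679595947), 30.154033660888672)
knob 37 [523. 138.  46.] [536. 153.  73.] [530. 146.  67.]
bar 255 ((563.0767822265625, 89.77699279785156), (123.94087982177734, 91.8536605834961), 85.5625)
handle 181 [ 481.74551735 -259.88530442  102.89502889] ((483.3775634765625, -260.8167419433594), (61.384090423583984, 18.378297805786133), 1.7146426439285278) [[452.4242858886719, -252.55007934570312], [452.9742126464844, -270.9201354980469], [514.330810546875, -269.0834045410156], [513.7808837890625, -250.71334838867188]]
stand ((476.5248718261719, -261.12786865234375), (80.40574645996094, 110.41239166259766), 79.580078125)
stem 48 [ 478. -255.   54.] [ 467. -263.   38.] [ 507. -251.   74.]
scene plate 1280 ((526.7647705078125, 5.196380615234375), (130.20143127441406, 183.29685974121094), 80.83704376220703)
swtop 270 [529.69602998   4.1432448   61.58307728] ((528.6163940429688, 5.029914855957031), 30.493818283081055)
knob 45 [523. 137.  47.] [540. 153.  69.] [533. 145.  65.]
bar 201 ((561.0962524414062, 89.24995422363281), (22.557710647583008, 144.49649047851562), 32.46625518798828)
handle 130 [ 486.02107548 -261.80471129  102.46890899] ((483.43408203125, -261.77099609375), (62.66474533081055, 15.484857559204102), 1.2586439847946167) [[451.939208984375, -254.7186737060547], [452.27935791015625, -270.1997985839844], [514.928955078125, -268.82330322265625], [514.5888061523438, -253.34219360351562]]
stand ((476.715576171875, -261.6707763671875), (79.9001693725586, 115.01553344726562), 79.979248046875)
stem 39 [ 485. -265.   49.] [ 477. -272.   39.] [ 495. -253.   75.]
```

View pics/c2.png

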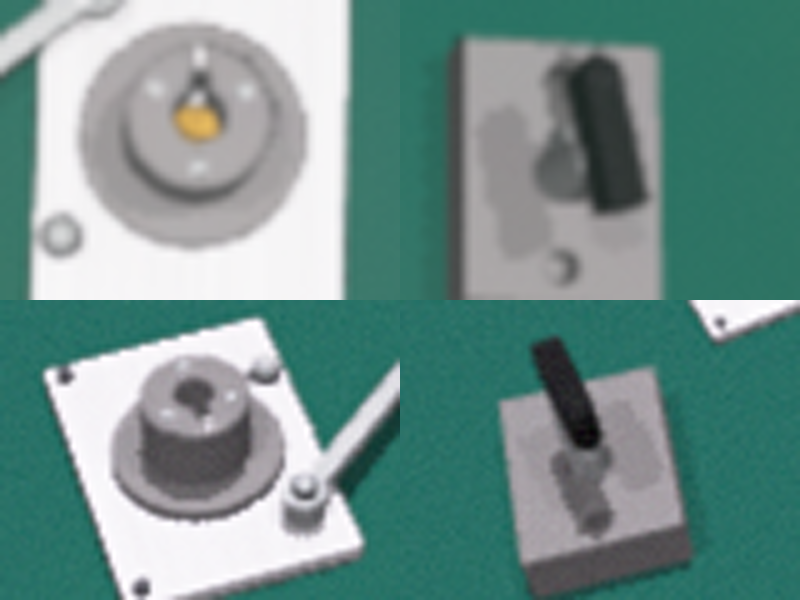

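```bash
cat > plan.py <<'E'
from h import *
from scipy.spatial.transform import Rotation as R
def rel(x,y,z,ty):
    """shift/turn in tool axes from current pose to TCP (x,y,z), down, tool y at world angle ty"""
    o=ctrl.get_obs();C=R.from_rotvec(o["orientation"])
    yv=np.array([np.cos(ty),np.sin(ty),0]);zv=np.array([0,0,-1.]);xv=np.cross(yv,zv)
    T=R.from_matrix(np.array([xv,yv,zv]).T)
    return np.round(C.inv().apply(np.array([x,y,z])-o["ee_pos"]),1),np.round((C.inv()*T).as_rotvec(),3)
def state():
    o=ctrl.get_obs();m=R.from_rotvec(o["orientation"]).as_matrix()
    print(round(o["t"],2),np.round(o["ee_pos"],1),"ty",round(np.arctan2(m[1,1],m[0,1]),3),"zz",np.round(m[:,2],3),"F",np.round(o["ft_force"],1),"w",round(o["width"],1),round(o["grasp_force"],1))
E
python3 - <<'E'
from plan import *
p=get_image("top")
print("pivot",world(p,341.2,192,32),"line",world(p,357,204.1,62),"mouth img",world(p,325+200/6.25,195+110/6.25,62))
g=p["frame"][195:243,325:389].max(2).astype(int)
print(g[2:24,22:42])
S=np.array([527.5,5.5]);a=-.158;ex=np.array([np.cos(a),np.sin(a)]);ey=np.array([-ex[1],ex[0]])
kn=np.array([531,146.]);pv=world(p,341.2,192,32)[:2]
print("pivot in fixture",(pv-S)@ex,(pv-S)@ey,"knob dist",np.linalg.norm(kn-pv))
# pivot on y=42 at 125 from the knob
d=kn-S;px=d@ex+np.sqrt(125**2-(d@ey-42)**2);pv=S+px*ex+42*ey;u=kn-pv
k=2.9836-np.arctan2(u[1],u[0]);print(px,pv,"k",k)
for kk in [k,k*.75,k*.5,k*.25,.1,0,-.02]:
    t=2.9836-kk;n=pv+125*np.array([np.cos(t),np.sin(t)]);tan=np.array([-np.sin(t),np.cos(t)])
    q=n-21.5*tan; print(round(kk,2),"knob",np.round(n),"tcp",np.round(q,1),"ty",round(t-np.pi/2,3))
t=2.9836-k-.0;tan=np.array([-np.sin(t),np.cos(t)]);q=kn-45*tan
print(q,rel(q[0],q[1],100,t-np.pi/2));state()
E
```

```text
pivot [593.56520123  33.70970438  32.        ] line [ 5.50928061e+02 -4.46588879e-01  6.20000000e+01] mouth img [529.19240586   2.45422375  62.        ]
[[245 246 245 244 244 243 244 242 239 240 241 243 245 246 246 246 246 246
  246 246]
 [244 244 239 234 232 227 227 222 216 215 219 225 228 236 243 245 245 245
  246 246]
 [239 230 214 201 191 178 176 178 178 175 174 173 177 202 224 228 234 241
  245 246]
 [212 186 175 176 175 174 173 173 173 173 172 171 172 176 177 177 194 220
  237 245]
 [174 175 173 174 173 172 169 167 167 173 168 160 163 170 172 172 173 177
  207 229]
 [173 173 173 173 170 167 163 159 164 186 181 154 156 160 160 166 171 172
  173 180]
 [174 173 169 166 165 163 165 165 172 211 210 172 166 161 152 154 157 157
  164 170]
 [173 171 165 162 168 172 173 171 174 211 211 175 170 171 168 160 148 137
  152 170]
 [168 166 168 170 173 174 174 173 167 186 185 166 171 174 173 173 164 149
  149 163]
 [162 166 173 174 174 174 174 171 149 131 131 145 167 174 174 174 173 165
  152 151]
 [162 177 184 182 177 174 174 166 132  95  93 126 160 173 175 175 174 174
  166 152]
 [167 190 20
[... 889 characters left out ...]
76 177 177 177 177 176
  176 166]]
pivot in fixture 60.803677675379014 38.253248431526146 knob dist 128.54382480289289
59.81995210386542 [593.18325576  37.56456897] k 0.8921283925082029
0.89 knob [531. 146.] tcp [549.7 156.7] ty 0.521
0.67 knob [509. 130.] tcp [524.4 144.1] ty 0.744
0.45 knob [490. 109.] tcp [502.5 126.3] ty 0.967
0.22 knob [477.  84.] tcp [485.1 104. ] ty 1.19
0.1 knob [472.  69.] tcp [477.8  90.2] ty 1.313
0 knob [470.  57.] tcp [473.1  78.5] ty 1.413
-0.02 knob [469.  55.] tcp [472.3  76.1] ty 1.433
[570.03675517 168.38597207] (array([-460. , -248.5,  122.7]), array([-0.   , -0.   ,  0.651]))
0.95 [242.7 575.9 222.7] ty 1.172 zz [-0. -0. -1.] F [-0.4 -0.3  0.2] w 87.7 0.0
```

Request:
servo_tool:
  deltas:
    - [[-180,-100,40],[0,0,0]]
    - [[-180,-100,40],[0,0,0]]
    - [[-180,-100,40],[0,0,0]]
    - [[-180,-100,40],[0,0,0]]
    - [[-180,-100,40],[0,0,0]]
  grip: 1

```text
t: 1.37
ee_pos: [369.6, 413.6, 182.8]
orientation: [0.621, 3.079, 0.001]
ft_force: [1.1, -0.1, 0.7]
width: 58.2
grasp_force: 0.0
```

Request:
servo_tool:
  deltas:
    - [[-180,-100,40],[0,0,0]]
    - [[-180,-100,40],[0,0,0]]
    - [[-180,-100,40],[0,0,0]]
    - [[-180,-100,40],[0,0,0]]
    - [[-180,-100,40],[0,0,0]]

```text
t: 1.78
ee_pos: [496.1, 252.4, 143.1]
orientation: [0.622, 3.079, 0.001]
ft_force: [0.9, 0.7, -0.2]
width: 24.5
grasp_force: 0.0
```

Request:
servo_tool:
  deltas:
    - [[-100,-48,22],[0,0,0.15]]
    - [[-100,-48,22],[0,0,0.3]]
    - [[-100,-48,22],[0,0,0.42]]
    - [[-100,-48,22],[0,0,0.54]]
    - [[-100,-48,22],[0,0,0.62]]

```text
t: 2.2
ee_pos: [569.7, 169.1, 120.7]
orientation: [-1.545, -2.735, 0.0]
ft_force: [-0.8, 0.5, 0.3]
width: 0.4
grasp_force: 0.0
```

```bash
python3 - <<'E'
from plan import *
state();t=2.9836-.892;tan=np.array([-np.sin(t),np.cos(t)]);q=np.array([531,146])-40*tan;print(q,rel(*q,44,.521))
p=get_image("scene");print("line scene",world(p,276.4,211.6,62)) 
E
```

```text
2.2 [569.7 169.1 120.7] ty 0.542 zz [-0. -0. -1.] F [-0.8  0.5  0.3] w 0.4 0.0
[565.69678281 165.90309681] (array([-0.7, -5. , 76.7]), array([-0.   , -0.   ,  0.021]))
line scene [552.18035928   2.50938939  62.        ]
```

Request:
servo_tool:
  deltas:
    - [[0,-4,35],[0,0,0.02]]
    - [[0,-4,65],[0,0,0.02]]
    - [[0,-4,76],[0,0,0.02]]
    - [[0,-4,76],[0,0,0.02]]

```text
t: 2.58
ee_pos: [563.0, 168.5, 42.7]
orientation: [-1.555, -2.726, 0.006]
ft_force: [0.3, -0.3, -0.3]
width: 0.8
grasp_force: 0.0
```

```bash
python3 - <<'E'
from plan import *
state()
pv=np.array([593.2,37.6]);off=21.5
def fr(ty,c): return np.array([c[0],c[1]]),ty
c=ctrl.get_obs()["ee_pos"][:2];cur=.521
ks=np.linspace(.95,-.03,20)
for i in range(4):
    c0,t0=c.copy(),cur;rows=[]
    y=np.array([np.cos(t0),np.sin(t0)]);x=np.array([-y[1],y[0]]) # y = x-90deg => x = y+90
    for k in ks[5*i:5*i+5]:
        t=2.9836-k;tan=np.array([-np.sin(t),np.cos(t)])
        c=pv+125*np.array([np.cos(t),np.sin(t)])-off*tan;cur=t-np.pi/2
        rows.append([[round((c-c0)@x,1),round((c-c0)@y,1),0],[0,0,round(-(cur-t0),3)]])
    print(rows)
E
```

```text
2.58 [563.  168.5  42.7] ty 0.534 zz [-0.005 -0.001 -1.   ] F [ 0.3 -0.3 -0.3] w 0.8 0.0
[[[np.float64(-5.1), np.float64(-10.3), 0], [0, 0, np.float64(0.058)]], [[np.float64(-3.7), np.float64(-16.7), 0], [0, 0, np.float64(0.007)]], [[np.float64(-2.8), np.float64(-23.1), 0], [0, 0, np.float64(-0.045)]], [[np.float64(-2.1), np.float64(-29.6), 0], [0, 0, np.float64(-0.097)]], [[np.float64(-1.8), np.float64(-36.2), 0], [0, 0, np.float64(-0.148)]]]
[[[np.float64(0.9), np.float64(-6.5), 0], [0, 0, np.float64(-0.052)]], [[np.float64(1.5), np.float64(-13.0), 0], [0, 0, np.float64(-0.103)]], [[np.float64(1.8), np.float64(-19.5), 0], [0, 0, np.float64(-0.155)]], [[np.float64(1.8), np.float64(-26.1), 0], [0, 0, np.float64(-0.206)]], [[np.float64(1.3), np.float64(-32.6), 0], [0, 0, np.float64(-0.258)]]]
[[[np.float64(0.9), np.float64(-6.5), 0], [0, 0, np.float64(-0.052)]], [[np.float64(1.5), np.float64(-13.0), 0], [0, 0, np.float64(-0.103)]], [[np.float64(1.8), np.float64(-19.5), 0], [0, 0, np.float64(-0.155)]], [[np.float64(1.8), np.float64(-26.1), 0], [0, 0, np.float64(-0.206)]], [[np.float64(1.3), np.float64(-32.6), 0], [0, 0, np.float64(-0.258)]]]
[[[np.float64(0.9), np.float64(-6.5), 0], [0, 0, np.float64(-0.052)]], [[np.float64(1.5), np.float64(-13.0), 0], [0, 0, np.float64(-0.103)]], [[np.float64(1.8), np.float64(-19.5), 0], [0, 0, np.float64(-0.155)]], [[np.float64(1.8), np.float64(-26.1), 0], [0, 0, np.float64(-0.206)]], [[np.float64(1.3), np.float64(-32.6), 0], [0, 0, np.float64(-0.258)]]]
```

Request:
servo_tool:
  deltas:
    - [[-5,-10,0],[0,0,0]]
    - [[-3.5,-16.5,0],[0,0,0]]
    - [[-2.8,-23,0],[0,0,-0.045]]
    - [[-2.1,-29.6,0],[0,0,-0.097]]
    - [[-1.8,-36.2,0],[0,0,-0.148]]

```text
t: 3.0
ee_pos: [535.3, 148.9, 47.1]
orientation: [1.348, 2.835, 0.003]
ft_force: [1.5, 1.0, -0.1]
width: 0.6
grasp_force: 0.5
```

Request:
servo_tool:
  deltas:
    - [[0.9,-6.5,0],[0,0,-0.052]]
    - [[1.5,-13,0],[0,0,-0.103]]
    - [[1.8,-19.5,0],[0,0,-0.155]]
    - [[1.8,-26.1,0],[0,0,-0.206]]
    - [[1.3,-32.6,0],[0,0,-0.258]]

```text
t: 3.42
ee_pos: [509.1, 129.5, 47.1]
orientation: [0.972, 2.985, 0.003]
ft_force: [-0.1, 0.5, -0.4]
width: 0.4
grasp_force: 0.5
```

```bash
python3 - <<'E'
from plan import *
state();p=get_image("top");a=p["frame"];q=get_image("scene")["frame"]
cv2.imwrite("pics/k1.png",cv2.hconcat([cv2.resize(a[170:260,270:390],(400,300)),cv2.resize(q[160:250,235:355],(400,300))]))
E
```

```text
3.42 [509.1 129.5  47.1] ty 0.941 zz [ 0.003  0.001 -1.   ] F [-0.1  0.5 -0.4] w 0.4 0.5
```

View pics/k1.png

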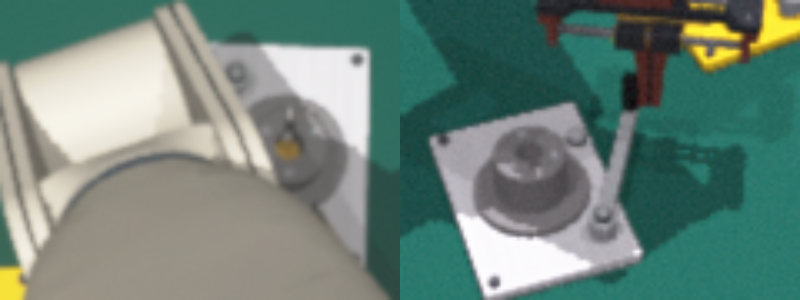

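The right half shows the fingers at (650,75) behind the knob at (630,90), and the bar has swung along. I'll carry on with the push.

Request:
servo_tool:
  deltas:
    - [[0.9,-6.5,0],[0,0,-0.052]]
    - [[1.5,-13,0],[0,0,-0.103]]
    - [[1.8,-19.5,0],[0,0,-0.155]]
    - [[1.8,-26.1,0],[0,0,-0.206]]
    - [[1.3,-32.6,0],[0,0,-0.258]]

```text
t: 3.93
ee_pos: [489.0, 104.1, 46.5]
orientation: [0.583, 3.085, 0.002]
ft_force: [-0.2, 1.7, 0.1]
width: -0.1
grasp_force: 0.5
```

Request:
servo_tool:
  deltas:
    - [[0.9,-6.5,0],[0,0,-0.052]]
    - [[1.5,-13,0],[0,0,-0.103]]
    - [[1.8,-19.5,0],[0,0,-0.155]]
    - [[1.8,-26.1,0],[0,0,-0.206]]
    - [[1.8,-29,0],[0,0,-0.22]]

```text
t: 4.35
ee_pos: [476.6, 77.5, 46.3]
orientation: [0.242, 3.13, 0.001]
ft_force: [-0.0, 0.5, -0.1]
width: 0.3
grasp_force: 0.4
```

Request:
servo_tool:
  deltas:
    - [[0,0,0],[0,0,0]]

```text
t: 4.43
ee_pos: [476.4, 77.3, 46.0]
orientation: [0.246, 3.131, 0.0]
ft_force: [0.2, 0.2, 0.2]
width: 0.3
grasp_force: 0.0
```

Request:
servo_tool:
  deltas:
    - [[0,-1,0],[0,0,0]]
    - [[0,-2,0],[0,0,0]]
    - [[0,-2,0],[0,0,0]]

```text
t: 4.68
ee_pos: [475.9, 75.7, 45.3]
orientation: [0.244, 3.132, 0.0]
ft_force: [-0.4, 0.1, -0.1]
width: 0.1
grasp_force: 0.0
```

Request:
servo_tool:
  deltas:
    - [[0,-1,0],[0,0,0]]
    - [[0,-2,0],[0,0,0]]
    - [[0,-2,0],[0,0,0]]

```text
t: 4.93
ee_pos: [475.6, 74.0, 45.2]
orientation: [0.244, 3.132, 0.001]
ft_force: [-0.6, 3.0, -0.2]
width: 0.7
grasp_force: 1.5
```

```bash
python3 - <<'E'
from plan import *
state();q=get_image("scene")
for h in (q,):
  P=pts(h,np.ones((400,640),bool));k=P[(P[:,0]>440)&(P[:,0]<640)&(P[:,1]>25)&(P[:,1]<75)&(P[:,2]>27)&(P[:,2]<36)]
  print(len(k),cv2.minAreaRect(k[:,:2].astype(np.float32)))
  e=np.array([.9875,-.157]);d=k[:,:2]-[527.5,5.5];print(np.polyfit(d@e,d@[.157,.9875],1),(d@e).min(),(d@e).max())
cv2.imwrite("pics/k2.png",cv2.resize(q["frame"][160:250,235:355],(800,600)))
E
```

```text
4.93 [475.6  74.   45.2] ty 1.415 zz [ 0.  0. -1.] F [-0.6  3.  -0.2] w 0.7 1.5
175 ((538.3824462890625, 40.452606201171875), (27.342735290527344, 135.82215881347656), 84.27094268798828)
[-4.29026307e-03  4.07615988e+01] -62.64328398094474 72.79126012058336
```

View pics/k2.png

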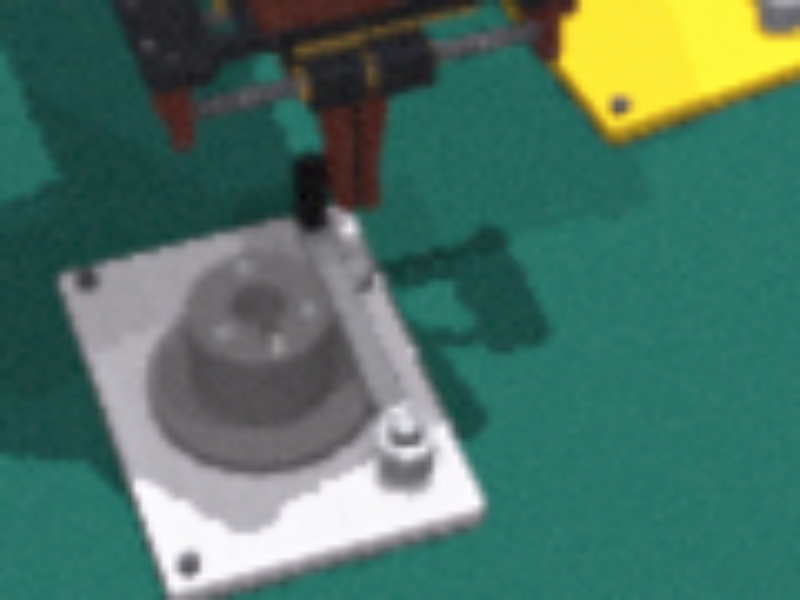

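The keeper bar from (405,430) to the knob at (312,190) lies parallel to the plate edge, with the ball at (365,280) behind it. I'll give it a slightly firmer push to be certain.

Request:
servo_tool:
  deltas:
    - [[0,-1,0],[0,0,0]]
    - [[0,-2,0],[0,0,0]]
    - [[0,-2,0],[0,0,0]]

```text
t: 5.23
ee_pos: [475.6, 73.4, 45.3]
orientation: [0.245, 3.131, 0.004]
ft_force: [-0.6, 15.6, -2.0]
width: 0.2
grasp_force: 7.8
```

Request:
servo_tool:
  deltas:
    - [[0,-0.7,0],[0,0,0]]
    - [[0,-0.7,0],[0,0,0]]

```text
t: 5.4
ee_pos: [475.6, 73.3, 45.3]
orientation: [0.246, 3.131, 0.005]
ft_force: [0.4, 20.3, -1.3]
width: 0.3
grasp_force: 9.8
```

```bash
python3 - <<'E'
from plan import *
state();q=get_image("scene")
K=q["K"];T=np.array(q["pose"])
P=pts(q,np.ones((400,640),bool));k=P[(P[:,0]>440)&(P[:,0]<640)&(P[:,1]>25)&(P[:,1]<75)&(P[:,2]>27)&(P[:,2]<36)]
e=np.array([.9875,-.157]);d=k[:,:2]-[527.5,5.5];print(np.polyfit(d@e,d@[.157,.9875],1))
# white line: brightest pixels on switch top face +x side
a=q["frame"].max(2).astype(int);print(a[205:218,268:286]);print(world(q,276.5,211.5,62))
E
```

```text
5.4 [475.6  73.3  45.3] ty 1.414 zz [ 0.001  0.003 -1.   ] F [ 0.4 20.3 -1.3] w 0.3 9.8
[-5.73562447e-03  4.04700063e+01]
[[112  98  82  78  84  85  83  86  83  85 101 110 123 131 117 109 106 141]
 [109  93  79  77  83  83  84  86  84  93 106 111 139 147 126 112 101 123]
 [112 106  95  86  83  83  88  84  95 104 111 108 120 125 116 110  97 105]
 [119 119 109 101  97  90  86  83  95 107 111 108 110 115 114 101  90  88]
 [150 135 115 107 108 101  87  86  95 107 111 112 115 111 111  98  82  89]
 [137 126 114 110 111 107 102 113 137 125 115 111 112 109 104  88  73  78]
 [117 115 112 112 114 111 109 121 158 132 111 114 114 100  88  77  75  77]
 [112 112 112 112 113 111 114 116 156 137 119 106 103  90  79  75  71  85]
 [100 100 114 115 115 116 114 116 127 116  99  92  93  78  76  79  70  80]
 [ 88  91  94 101  99 102 101  97  93  86  84  88  80  77  74  72  74  82]
 [ 85  84  85  87  88  88  87  81  85  83  83  82  80  78  76  75  75  81]
 [ 81  87  86  87  86  88  85  86  86  80  81  80  84  80  78  72  72  79]
 [ 80  89  86  84  85  86  84  83  82  85  80  82  79  75  81  78  74  86]]
[551.98840763   2.8967518   62.        ]
```

Request:
servo_tool:
  deltas:
    - [[0,10,0],[0,0,0]]
    - [[0,15,-30],[0,0,0]]
    - [[0,15,-70],[0,0,0]]
    - [[0,15,-105],[0,0,0]]

```text
t: 5.78
ee_pos: [476.6, 85.9, 151.1]
orientation: [-0.242, -3.13, 0.002]
ft_force: [0.3, 1.0, -0.4]
width: 0.2
grasp_force: 0.0
```

Request:
servo_tool:
  deltas:
    - [[-2,-15,0],[0,0,0.12]]
    - [[-5,-30,0],[0,0,0.24]]
    - [[-7,-45,0],[0,0,0.36]]
    - [[-10,-60,0],[0,0,0.48]]
    - [[-12,-74,0],[0,0,0.6]]
  grip: -1

```text
t: 6.2
ee_pos: [477.6, 10.0, 150.3]
orientation: [1.166, 2.917, -0.001]
ft_force: [-0.2, 0.3, 0.2]
width: 30.5
grasp_force: 0.0
```

Request:
servo_tool:
  deltas:
    - [[-10,-11,0],[0,0,0.12]]
    - [[-21,-22,0],[0,0,0.24]]
    - [[-31,-33,0],[0,0,0.36]]
    - [[-41,-44,0],[0,0,0.48]]
    - [[-51.5,-54.5,0],[0,0,0.6]]

```text
t: 6.62
ee_pos: [477.5, -64.9, 150.1]
orientation: [-1.976, -2.442, 0.001]
ft_force: [-0.2, -0.5, 0.4]
width: 63.6
grasp_force: 0.0
```

Request:
servo_tool:
  deltas:
    - [[-14,-3,0],[0,0,0.12]]
    - [[-29,-6,0],[0,0,0.24]]
    - [[-44,-10,0],[0,0,0.36]]
    - [[-58,-13,0],[0,0,0.48]]
    - [[-73,-16,0],[0,0,0.6]]

```text
t: 7.03
ee_pos: [477.6, -139.6, 150.1]
orientation: [-2.61, -1.749, 0.001]
ft_force: [-0.6, -0.1, 0.3]
width: 87.7
grasp_force: 0.0
```

Request:
servo_tool:
  deltas:
    - [[-14,6,0],[0,0,0.12]]
    - [[-28,11,0],[0,0,0.24]]
    - [[-42,17,0],[0,0,0.36]]
    - [[-56,22,0],[0,0,0.48]]
    - [[-69,28,0],[0,0,0.6]]

```text
t: 7.45
ee_pos: [477.6, -214.1, 150.0]
orientation: [-3.01, -0.9, 0.001]
ft_force: [0.5, -1.1, 1.0]
width: 87.5
grasp_force: 0.0
```

```bash
python3 - <<'E'
from plan import *
state();print(rel(476.7,-261.4,150,-1.545),ctrl.get_obs()["qpos"])
p=get_image("top");g=p["frame"].max(2).astype(int)
cv2.imwrite("pics/k3.png",cv2.resize(p["frame"][170:260,270:390],(800,600)))
P=pts(p,np.ones((400,640),bool));k=P[(P[:,0]>440)&(P[:,0]<640)&(P[:,1]>25)&(P[:,1]<75)&(P[:,2]>27)&(P[:,2]<36)]
e=np.array([.9875,-.157]);d=k[:,:2]-[527.5,5.5];print("keeper",np.polyfit(d@e,d@[.157,.9875],1))
E
```

```text
7.45 [ 477.6 -214.1  150. ] ty -0.99 zz [-0.001 -0.    -1.   ] F [ 0.5 -1.1  1. ] w 87.5 0.0
(array([-26.7,  39. ,   0.1]), array([-0.   ,  0.001,  0.555])) [-4.43892581e-01  3.77848679e-01  1.90687337e+00 -6.94703152e-04
  8.57611797e-01  5.46566301e-01]
keeper [-3.46085694e-04  4.18919058e+01]
```

View pics/k3.png

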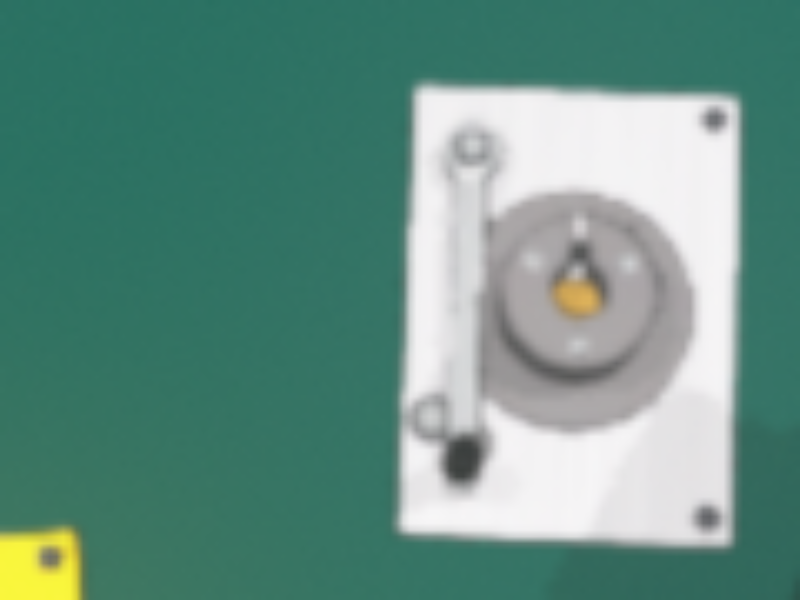

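The keeper is shut, running from the pivot at (470,145) to the knob at (462,460), with the ball at (430,417) outside it. The switch face is centred at about (580,290), and the line and the opposite screw lie on column 579.

Request:
servo_tool:
  deltas:
    - [[-8,11,0],[0,0,0.12]]
    - [[-16,22,0],[0,0,0.24]]
    - [[-22,32,0],[0,0,0.36]]
    - [[-26.7,39,10],[0,0,0.46]]
    - [[-26.7,39,20],[0,0,0.555]]

```text
t: 7.92
ee_pos: [477.9, -262.0, 130.5]
orientation: [3.14, 0.044, 0.002]
ft_force: [0.4, -0.1, 0.5]
width: 87.8
grasp_force: 0.0
```

```bash
python3 - <<'E'
from plan import *
p=get_image("top")
f=lambda u,v:world(p,270+u*.15-.5,170+v*.15-.5,62)[:2]
s=[f(579,347),f(532,261),f(629,262)];l=f(579,225);c=np.mean(s,0)
print("centre",c,"line",l,np.arctan2(*(l-c)[::-1]),"opp",np.arctan2(*(l-s[0])[::-1]),"pair",np.arctan2(*(s[1]-s[2])[::-1])-np.pi/2)
state();print(rel(476.7,-261.4,72,-1.545))
E
```

```text
centre [528.36810226   3.84116519] line [553.30697726   0.90262837] -0.11728875646822591 opp -0.1323677440535272 pair -0.12905516832084918
7.97 [ 476.5 -260.6  128.3] ty -1.548 zz [-0.002  0.001 -1.   ] F [-0.6  0.6 -1.1] w 87.7 0.0
(array([ 0.3,  0.8, 56.3]), array([-0.001,  0.002, -0.003]))
```

Request:
servo_tool:
  deltas:
    - [[0,0.6,25],[0,0,0]]
    - [[0,0.6,45],[0,0,0]]
    - [[0,0.6,56],[0,0,0]]
    - [[0,0.6,56],[0,0,0]]

```text
t: 8.3
ee_pos: [475.8, -259.9, 72.1]
orientation: [-3.139, -0.054, 0.007]
ft_force: [-0.0, -0.0, -0.0]
width: 88.0
grasp_force: 0.0
```

Request:
servo_tool:
  deltas:
    - [[0,0,0],[0,0,0]]
    - [[0,0,0],[0,0,0]]
    - [[0,0,0],[0,0,0]]
    - [[0,0,0],[0,0,0]]
    - [[0,0,0],[0,0,0]]
  grip: 1

```text
t: 8.72
ee_pos: [477.9, -261.4, 75.1]
orientation: [3.14, 0.05, 0.002]
ft_force: [0.5, 1.2, 0.7]
width: 58.2
grasp_force: 0.0
```

Request:
servo_tool:
  deltas:
    - [[0,0,0],[0,0,0]]
    - [[0,0,0],[0,0,0]]
    - [[0,0,0],[0,0,0]]
    - [[0,0,0],[0,0,0]]
    - [[0,0,0],[0,0,0]]

```text
t: 9.13
ee_pos: [477.4, -261.2, 74.2]
orientation: [-3.141, -0.05, 0.0]
ft_force: [0.1, -0.5, 0.7]
width: 24.8
grasp_force: 0.0
```

Request:
servo_tool:
  deltas:
    - [[0,0,0],[0,0,0]]
    - [[0,0,0],[0,0,0]]
    - [[0,0,0],[0,0,0]]

```text
t: 9.38
ee_pos: [477.5, -261.2, 74.2]
orientation: [3.141, 0.05, 0.0]
ft_force: [-0.0, -0.3, 0.1]
width: 18.9
grasp_force: 30.0
```

Request:
servo_tool:
  deltas:
    - [[0,0,0],[0,0,0]]
    - [[0,0,0],[0,0,0]]
    - [[0,0,-6],[0,0,0]]
    - [[0,0,-14],[0,0,0]]

```text
t: 9.72
ee_pos: [476.8, -260.8, 88.0]
orientation: [-3.14, -0.05, 0.003]
ft_force: [0.3, 0.1, -2.6]
width: 18.8
grasp_force: 30.0
```

Request:
servo_tool:
  deltas:
    - [[0,0,-15],[0,0,0]]
    - [[0,0,-30],[0,0,0]]
    - [[0,0,-50],[0,0,0]]
    - [[0,0,-70],[0,0,0]]
    - [[0,0,-70],[0,0,0]]

```text
t: 10.13
ee_pos: [479.6, -262.3, 162.3]
orientation: [3.138, 0.05, 0.009]
ft_force: [0.8, -0.8, -1.7]
width: 18.5
grasp_force: 30.0
```

```bash
python3 - <<'E'
from m import *
from plan import *
state()
for n in ["scene","top"]:
    p,P,c=cloud(n)
    o=ctrl.get_obs()["ee_pos"]
    for z0,z1 in ((o[2]-62,o[2]-12),(o[2]+18,o[2]+40)):
        s=(np.abs(P[:,0]-o[0])<45)&(np.abs(P[:,1]-o[1])<30)&(P[:,2]>z0)&(P[:,2]<z1)
        s=P[s]; print(n,len(s),np.round(s.mean(0)),np.round(s.min(0)),np.round(s.max(0))) if len(s) else 0
p=get_image("scene")
cv2.imwrite("pics/s1.png",cv2.resize(p["frame"][150:270,110:270],(800,600)))
print(rel(528,4.8,158,-.135-np.pi/2))
E
```

```text
10.13 [ 479.6 -262.3  162.3] ty -1.539 zz [ 0.006 -0.003 -1.   ] F [ 0.8 -0.8 -1.7] w 18.5 30.0
scene 86 [ 488. -264.  128.] [ 477. -273.  106.] [ 499. -253.  147.]
scene 221 [ 490. -263.  190.] [ 456. -281.  179.] [ 518. -243.  200.]
top 13 [ 481. -243.  186.] [ 473. -244.  178.] [ 488. -243.  194.]
(array([ 5.920e+01, -2.641e+02,  1.000e-01]), array([ 0.   , -0.   ,  0.167]))
```

View pics/s1.png

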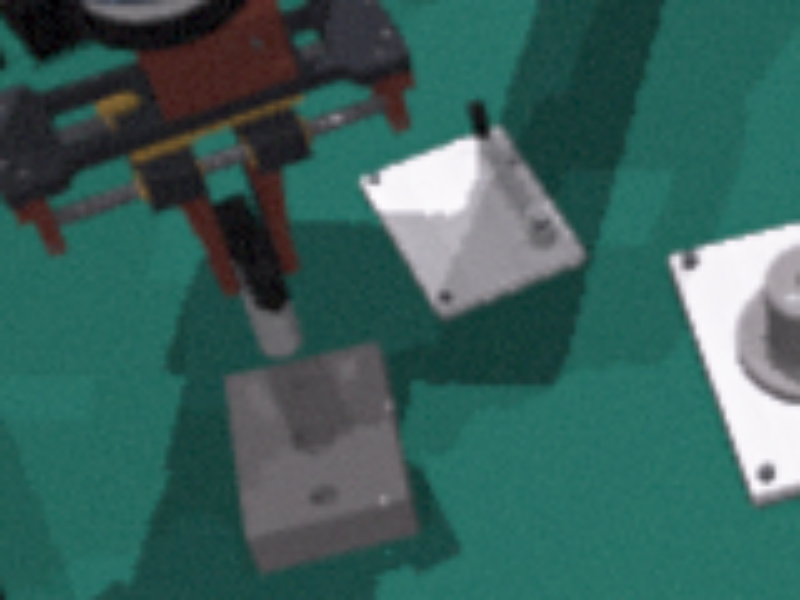

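The shaft hangs upright in the fingers at (265,280), clear of the stand. Now on to the hub.

Request:
servo_tool:
  deltas:
    - [[8,-38,0],[0,0,0.03]]
    - [[16,-76,0],[0,0,0.06]]
    - [[24,-112,0],[0,0,0.1]]
    - [[32,-145,0],[0,0,0.14]]
    - [[37,-165,0],[0,0,0.167]]

```text
t: 10.7
ee_pos: [508.3, -92.1, 156.8]
orientation: [-3.133, 0.214, 0.004]
ft_force: [-0.5, 0.1, -0.6]
width: 18.7
grasp_force: 30.0
```

```bash
python3 - <<'E'
from plan import *
state();print(rel(527.8,5.1,140,-.135-np.pi/2))
E
```

```text
10.7 [508.3 -92.1 156.8] ty -1.707 zz [-0.003  0.001 -1.   ] F [-0.5  0.1 -0.6] w 18.7 30.0
(array([  6.2, -99. ,  16.8]), array([-0.001,  0.003, -0.001]))
```

Request:
servo_tool:
  deltas:
    - [[2,-35,0],[0,0,0]]
    - [[4,-70,5],[0,0,0]]
    - [[6,-95,12],[0,0,0]]
    - [[6,-99,17],[0,0,0]]
    - [[6,-99,17],[0,0,0]]

```text
t: 11.12
ee_pos: [527.0, 3.6, 139.0]
orientation: [3.134, -0.208, -0.006]
ft_force: [-0.6, -0.9, -1.4]
width: 18.8
grasp_force: 30.0
```

Request:
servo_tool:
  deltas:
    - [[0,0,0],[0,0,0]]
    - [[0,0,0],[0,0,0]]

```text
t: 11.28
ee_pos: [527.9, 1.2, 140.8]
orientation: [3.134, -0.213, -0.002]
ft_force: [0.6, -0.3, -2.1]
width: 18.8
grasp_force: 30.0
```

```bash
python3 - <<'E'
from plan import *
from m import *
state();print(rel(527.8,5.1,140,-.135-np.pi/2))
o=ctrl.get_obs()["ee_pos"]
p,P,c=cloud("scene")
s=P[(np.abs(P[:,0]-o[0])<45)&(np.abs(P[:,1]-o[1])<14)&(P[:,2]>o[2]-52)&(P[:,2]<o[2]-25)];print(len(s),s.mean(0),s.min(0),s.max(0))
cv2.imwrite("pics/s2.png",cv2.resize(p["frame"][150:240,220:340],(800,600)))
E
```

```text
11.28 [527.9   1.2 140.8] ty -1.707 zz [-0.001 -0.    -1.   ] F [ 0.6 -0.3 -2.1] w 18.8 30.0
(array([-0.7, -3.8,  0.8]), array([ 0.   ,  0.001, -0.001]))
51 [535.89368035  -4.00619019 104.85898339] [525.08247574 -10.29251299  88.96604581] [544.61829531   6.31635543 115.58434876]
```

View pics/s2.png

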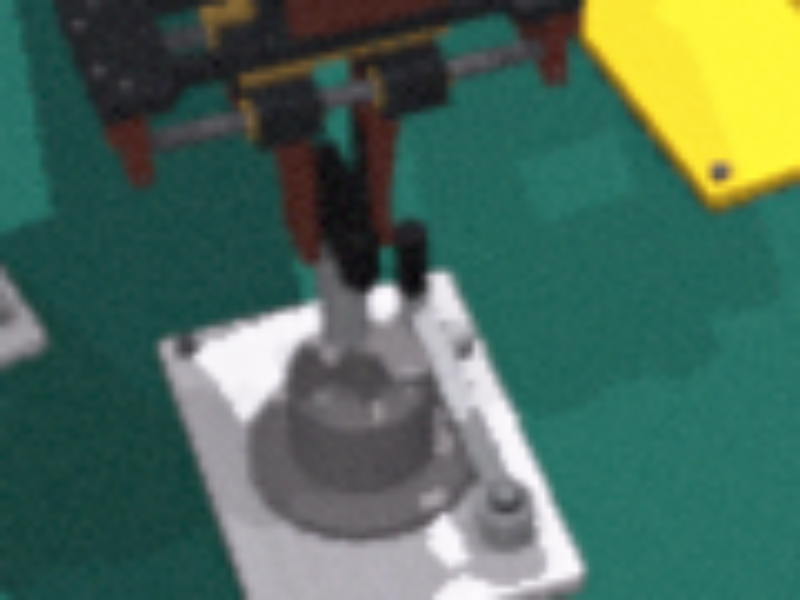

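The shaft hangs above the hub at (345,340), slightly left (−y) of centre. I'll correct by 3.8 mm and lower it.

Request:
servo_tool:
  deltas:
    - [[-0.5,-3.8,0],[0,0,0]]
    - [[-0.5,-3.8,8],[0,0,0]]
    - [[-0.5,-3.8,16],[0,0,0]]
    - [[-0.5,-3.8,16],[0,0,0]]

```text
t: 11.67
ee_pos: [527.3, 5.7, 123.6]
orientation: [3.134, -0.213, -0.004]
ft_force: [-0.5, -0.0, -2.3]
width: 18.6
grasp_force: 30.0
```

Request:
servo_tool:
  deltas:
    - [[0,0,3],[0,0,0]]
    - [[0,0,6],[0,0,0]]
    - [[0,0,9],[0,0,0]]
    - [[0,0,9],[0,0,0]]

```text
t: 12.0
ee_pos: [528.2, 6.0, 115.6]
orientation: [3.134, -0.212, -0.001]
ft_force: [0.1, 0.0, -2.3]
width: 18.5
grasp_force: 30.0
```

Request:
servo_tool:
  deltas:
    - [[0,0,3],[0,0,0]]
    - [[0,0,6],[0,0,0]]
    - [[0,0,8],[0,0,0]]
    - [[0,0,8],[0,0,0]]

```text
t: 12.33
ee_pos: [528.2, 6.1, 107.8]
orientation: [3.134, -0.212, -0.001]
ft_force: [0.0, 0.2, -2.1]
width: 18.6
grasp_force: 30.0
```

Request:
servo_tool:
  deltas:
    - [[0,0,2],[0,0,0]]
    - [[0,0,4],[0,0,0]]
    - [[0,0,5],[0,0,0]]
    - [[0,0,5],[0,0,0]]

```text
t: 12.67
ee_pos: [528.3, 6.1, 103.0]
orientation: [3.134, -0.212, -0.001]
ft_force: [-0.2, -0.7, -2.0]
width: 18.6
grasp_force: 30.0
```

Request:
servo_tool:
  deltas:
    - [[0,0,2],[0,0,0]]
    - [[0,0,4],[0,0,0]]
    - [[0,0,4],[0,0,0]]

```text
t: 12.92
ee_pos: [528.3, 6.1, 98.9]
orientation: [3.134, -0.212, -0.001]
ft_force: [-0.4, -0.2, -0.1]
width: 18.9
grasp_force: 30.0
```

Request:
servo_tool:
  deltas:
    - [[0,0,2],[0,0,0]]
    - [[0,0,4],[0,0,0]]
    - [[0,0,4],[0,0,0]]

```text
t: 13.17
ee_pos: [528.2, 6.1, 94.8]
orientation: [3.134, -0.212, -0.001]
ft_force: [0.1, 0.1, -2.3]
width: 18.7
grasp_force: 30.0
```

Request:
servo_tool:
  deltas:
    - [[0,0,3],[0,0,0]]
    - [[0,0,6],[0,0,0]]
    - [[0,0,9],[0,0,0]]
    - [[0,0,10],[0,0,0]]
    - [[0,0,10],[0,0,0]]

```text
t: 13.58
ee_pos: [528.2, 6.1, 84.8]
orientation: [3.134, -0.212, -0.001]
ft_force: [-0.0, -1.2, -1.1]
width: 19.0
grasp_force: 30.0
```

Request:
servo_tool:
  deltas:
    - [[0,0,2],[0,0,0]]
    - [[0,0,4],[0,0,0]]
    - [[0,0,6],[0,0,0]]
    - [[0,0,6],[0,0,0]]

```text
t: 13.92
ee_pos: [529.0, 6.0, 79.5]
orientation: [-3.134, 0.212, -0.002]
ft_force: [-1.3, -0.6, 6.7]
width: 18.8
grasp_force: 30.0
```

Request:
servo_tool:
  deltas:
    - [[0,0,1.5],[0,0,0]]
    - [[0,0,3],[0,0,0]]
    - [[0,0,4],[0,0,0]]
    - [[0,0,4],[0,0,0]]

```text
t: 14.25
ee_pos: [529.4, 6.0, 76.0]
orientation: [-3.134, 0.212, -0.003]
ft_force: [-0.8, 0.8, 8.4]
width: 19.0
grasp_force: 30.0
```

Request:
servo_tool:
  deltas:
    - [[0,0,0.7],[0,0,0]]
    - [[0,0,1],[0,0,0]]
    - [[0,0,1],[0,0,0]]

```text
t: 14.5
ee_pos: [529.4, 6.0, 75.2]
orientation: [-3.134, 0.212, -0.003]
ft_force: [-1.7, 1.1, 10.0]
width: 18.2
grasp_force: 30.0
```

Request:
servo_tool:
  deltas:
    - [[0,0,0.7],[0,0,0]]
    - [[0,0,1.2],[0,0,0]]
    - [[0,0,1.2],[0,0,0]]
    - [[0,0,1.2],[0,0,0]]

```text
t: 14.83
ee_pos: [529.6, 6.0, 74.9]
orientation: [-3.134, 0.212, -0.004]
ft_force: [-3.4, -0.8, 18.5]
width: 18.5
grasp_force: 30.0
```

```bash
python3 - <<'E'
from plan import *
from m import *
state()
p,P,c=cloud("scene");o=ctrl.get_obs()["ee_pos"]
k=P[(P[:,0]>440)&(P[:,0]<640)&(P[:,1]>25)&(P[:,1]<75)&(P[:,2]>27)&(P[:,2]<36)]
e=np.array([.9875,-.157]);d=k[:,:2]-[527.5,5.5];print("keeper",np.polyfit(d@e,d@[.157,.9875],1))
s=P[(P[:,0]>545)&(P[:,0]<575)&(np.abs(P[:,1]-3)<14)&(P[:,2]>90)&(P[:,2]<115)];print("nose top",len(s),s.mean(0) if len(s) else 0,np.percentile(s[:,2],90) if len(s) else 0)
cv2.imwrite("pics/s3.png",cv2.resize(p["frame"][150:240,220:340],(800,600)))
state()
E
```

```text
14.83 [529.6   6.   74.9] ty -1.706 zz [ 0.002 -0.    -1.   ] F [-3.4 -0.8 18.5] w 18.5 30.0
keeper [-1.31655703e-02  4.06398171e+01]
nose top 58 [556.32084056   0.66139537 100.61946027] 104.849911364473
14.88 [529.6   6.   74.9] ty -1.706 zz [ 0.002 -0.    -1.   ] F [-3.6 -0.9 19.4] w 18.7 30.0
```

View pics/s3.png

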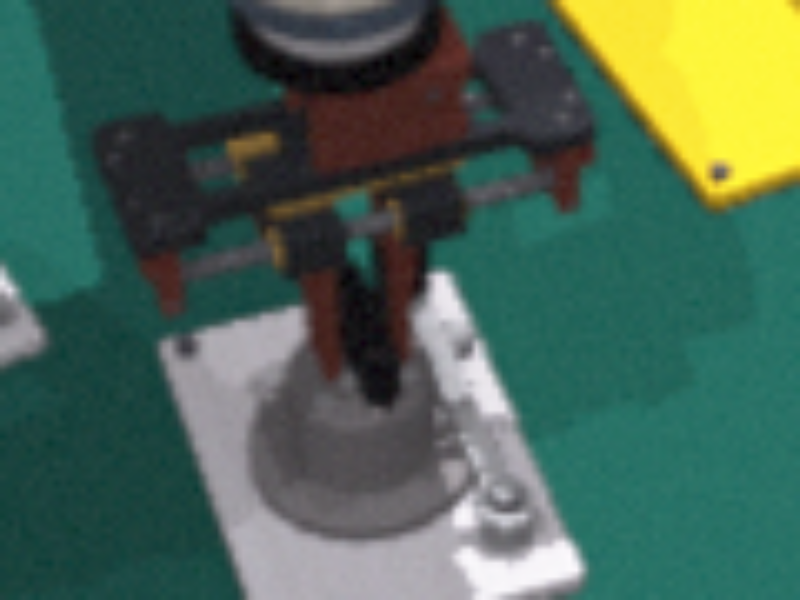

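The shaft is seated: its handle at (370,350) is just above the switch, the handle's top is at about 104 mm as expected when home, and the force rises sharply on the hard stop. The keeper is still along the plate. I'll hold briefly, then hand in.

Request:
servo_tool:
  deltas:
    - [[0,0,0],[0,0,0]]
    - [[0,0,0],[0,0,0]]
    - [[0,0,0],[0,0,0]]
    - [[0,0,0],[0,0,0]]
    - [[0,0,0],[0,0,0]]

```text
t: 15.3
ee_pos: [529.6, 6.0, 74.9]
orientation: [-3.134, 0.212, -0.004]
ft_force: [-5.5, -0.8, 18.5]
width: 18.6
grasp_force: 30.0
```

```bash
python3 - <<'E'
from plan import *
state();print(close_job())
E
```

```text
15.3 [529.6   6.   74.9] ty -1.706 zz [ 0.002 -0.    -1.   ] F [-5.5 -0.8 18.5] w 18.6 30.0
the job is handed in; nothing more can be done
None
```

I handed the job in at 15.3 s with the keeper shut and the shaft keyed into the hub, pressed to the hard stop (about 18 N) and still gripped; the arm stayed clear of the screwdriver, contactor and bin, and no verdict came back.

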